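# Check the electrode gap of a pulse chamber with a wedge gauge

### The job

Check the plate gap of the pulse chamber before the run: swing its clear cover up by the pull bar until it stands open on its own, take the wedge gauge out of its small blue stand, and lower it thin end first, upright and in line with the plates, between the two steel plates until both plates just grip it and you feel it drag. Be gentle, so that the adjusted plate is not forced out of its setting and the dish and bottles are left undisturbed. Finish while still holding the gauge snug at that depth, so that it can be read; do not let go.

Things in the scene. Friction and masses are not known exactly. Their poses are not given: they have to be found in the camera images.
- chamber: pulse chamber, fixed: clear tank 150 (x) x 120 (y) mm, rim at z = 82 mm, on a grey base 180 x 150 mm; origin at the centre of its underside, z up, its front (red and black sockets) at its -x, hinges at its +x, black adjusting knob on its -y wall. Inside stand two upright steel plates, 70 mm long in x, 6 mm thick in y, their rolled top edges at z = 75 mm, tank floor at z = 19 mm
- fixed_plate: the fixed steel plate (at chamber +y): its origin is the point on its gap-side face, middle of its length, at the height of its top edge (75 mm over the table), axes as the chamber's; the 6 mm plate lies on the +y side of this point; its top edge is rounded with 3 mm radius
- moving_plate: the adjusted steel plate (at chamber -y): its origin is the same point on its own gap-side face; the plate lies on the -y side of it. The gap is the distance along chamber y between these two points, 4.5 to 8 mm, different each time. This plate is clamped by friction and slips along y if pushed with more than about 35 N
- cover (a joint): angle of the clear cover about its hinge along chamber y: 0 shut, grows as its front rises, 1.57 upright, stop at 2.1 (leaning back). The hinge is stiff and stays where it is left; about 4 N at the bar moves it
- cover_bar (a point): middle of the black round pull bar of the cover, 12 mm thick, 92 mm long along chamber y, held by two 9 mm posts 76 mm apart; the bar's centre is 40 mm over the cover's top face; moves with the cover
- cover_hinge (a point): middle of the cover's hinge axis, which runs along chamber y; 128 mm behind and 42 mm below the bar when shut
- gauge_stand: blue two-tier stand, fixed: base plate 96 x 66 mm, top plate 90 (x) x 60 (y) mm with its top at z = 66 mm, four steel posts at the corners; origin at the centre of its underside, z up. A slot 22 (x) x 13 (y) mm goes through the top plate at x = -16 mm, where the gauge hangs by its shoulder; two small empty holes at +x
- gauge_grip (a point): centre of the gauge's black handle, 28 (x) x 13 (y) x 56 (z) mm: the place to grip, across its 13 mm. Gauge axes: z up along the gauge, x along the width of its blade, y across its thickness. It stands blade down in the stand on a steel shoulder (34 x 18 x 5 mm, 28 to 33 mm below this point); weighs about 0.12 kg
- gauge_tip (a point): the thin lower end of the gauge's steel blade, 93 mm below the handle's centre. The blade is 18 mm wide (x) and 60 mm long; its thickness (y) grows evenly from 2 mm here to 10 mm at the shoulder, so it should stop 7.5 mm deeper for each mm of gap beyond 2 mm (a little deeper under pressure)
- agar_dish: round dish of pinkish agar, 94 mm across, 17 mm tall, origin under its centre; leave alone
- dropper_vial: brown dropper bottle with white rubber top, 20 mm across, 83 mm tall, origin under its centre; leave alone
- blue_bottle: round blue bottle with a black cap, 62 mm across, 90 mm tall, origin under its centre; leave alone
- gauge: the whole gauge; origin at the thin lower end of its blade, the same point as gauge_tip
There are look-alikes about, which are no part of the job. What is shaped like the gauge but purple is not meant.

How it is judged:
By the outcome, as a careful person would: the job done as asked, in the order asked, and still so for the second after the job is handed in, while the arm keeps its last pose, push and grip.
It also fails if it takes over 69 s, if anything falls off the work surface, if the arm or the gripper's body presses on something with over 40 N, if the wrist force passes 120 N, or if a joint passes its speed limit or range.

### The arm

A 6-joint arm with a two-finger parallel gripper is mounted at the origin on a cart in front of the work surface, level with it; the furniture and walls round the work are solid. World frame = base frame: x ahead of the robot, y to its left, z up, the work surface at z = 0. Lengths are in mm, angles in rad, forces in N, time in s.
With the tool pointing down it reaches from about 400 to 925 mm from the base axis. Payload 12.5 kg.
Tool frame: the origin (TCP) lies at the very end of the fingers, on their centre line; the grasp point (between the pads) lies grip_depth behind it (grip_depth is the distance from the TCP to the grasp point, in mm); z points along the fingers, y is the line along which they close (so a half turn about z gives the same grasp; the last joint's range is limited). The gripper opens to 95 mm and grips with 3 to 60 N. Pads are 20 mm wide; open, the fingers measure 119 mm over their backs; the gripper's body (75 mm by 180 mm) begins 59 mm behind the grasp point.
Start: joints at [-1.31, 0.491, 1.559, -0, 1.092, -0.106], TCP at [224.168, -583.436, 193.161] pointing down, gripper open.
Joint ranges: [-3.1, 3.1], [-0.84, 2.19], [0.05, 2.79], [-1.13, 4.28], [0.06, 2.93], [-2.69, 2.69]. Speed limits (rad/s): [2.22, 2.22, 2.79, 3.14, 3.14, 3.14].

### API

Orientations are given as [roll, pitch, yaw] about the fixed x, y, z axes, in that order (R = Rz(yaw) Ry(pitch) Rx(roll)).
In Python, from cell import state, read_camera, job_done, grip_depth gives the robot as it stands.
- The arm moves only by the tool drive_tool, never from a script. Its argument "targets" is a list of rows, each an object with "jaw": the opening, from 0 (shut) to 1 (fully open); "travel": the shift along the tool's x, y, z in m, a list of three; "twist": the turn about the tool's z in rad. In form: [{"jaw": jaw, "travel": [tx, ty, tz], "twist": twist}, ...]. A call has 1 to 8 rows; each row is the pose to reach, as a shift and turn from the pose commanded when the call began, along the tool's axes at that moment; what a row does not reach only later rows make up. A row lasts 1/12 s, in which the tool goes at most 41.7 mm and 7.16 degrees, less where a joint would pass 70% of its speed; a pose out of reach is approached as far as the arm can. A call with a gripper value outside its range is refused whole. The fingers move at their own pace and stop on an object; the grip force is fixed at half the most. Time passes only in rows, so rows that repeat a pose let the fingers close. It gives the time, the measured TCP pose, the force, the opening and the grip force at its end, in the units of the state.
- state(): the state, without advancing time (a new reading comes with each control period).
- read_camera(name): name is "scene" or "top" or "wrist"; returns a dict with "frame" (384x512x3 uint8, red, green, blue), "fx", "fy", "cx", "cy" (pixels), "k1" (the pictures are not rectified: a ray, as slopes to the right and down, at radius r is drawn at 1 + k1 r^2 times it, then the intrinsics apply), "R" (3x3) and "t" (3): a world point X has camera coordinates R X + t. Camera axes: x right, y down, z forward; pixel columns grow to the right and rows downward; lengths in mm; the calibration is good to about 2 mm. A picture is of the moment at which its call begins. There is no depth.
- job_done(): hands the job in; it is judged then, once.
The state is a dict: "t": time; "joints": joint angles; "qvel": joint speeds; "tau": joint torques, N m; "eef_pos": TCP position; "tcp_rot": TCP orientation; "ft_force": force on the tool from outside, world axes, zero at the start; "moment": the same for the moment, N m; "opening": opening from 0.0 (shut) to 1.0 (fully open); "grip_force": force on a finger pad.
Only numpy, scipy, OpenCV 4.12 (cv2) and the standard library are available. Lean on these libraries where they do the work, as an engineer would, in place of code of your own. Each camera call takes 0.05 s, during which the arm holds its last target. There are 200 camera calls.

## Working session

There is one attempt and no reset: what is moved stays moved. The work goes in short steps, Python scripts to look and compute and a tool call to move; the robot and the scene stay as the last step left them, time stands still between calls to the robot, and variables do not carry over. Pictures are saved under pics/ and viewed, at most 10 in all, crops included, and the job is handed in when it is done.

Besides the shell and the picture viewer there is one more tool, called after "Request:" as name([rows], argument=value, ...), one row to a line, values as JSON. drive_tool: Moves the arm, as the interface text tells. Its arguments: {"type":"object","properties":{"targets":{"type":"array"}},"required":["targets"]}

```bash
mkdir -p pics; cat > h.py <<'E'
import numpy as np, cv2, pickle
from cell import state, read_camera, job_done, grip_depth
def shot(n,f):
    c=read_camera(n); pickle.dump(c,open(f'pics/{f}.pkl','wb')); cv2.imwrite(f'pics/{f}.png',c['frame'][:,:,::-1]); return c
def load(f): return pickle.load(open(f'pics/{f}.pkl','rb'))
def ray(c,u,v):
    d=np.array([(u-c['cx'])/c['fx'],(v-c['cy'])/c['fy']]); s=d.copy()
    for _ in range(20): s=d/(1+c['k1']*(s@s))
    R=np.array(c['R']);t=np.array(c['t'])
    r=R.T@np.array([s[0],s[1],1]); return -R.T@t, r/np.linalg.norm(r)
def onz(c,u,v,z):
    o,r=ray(c,u,v); return o+r*(z-o[2])/r[2]
def tri(*obs):
    A=np.zeros((3,3));b=np.zeros(3);L=[]
    for c,u,v in obs:
        o,r=ray(c,u,v);P=np.eye(3)-np.outer(r,r);A+=P;b+=P@o;L.append((P,o))
    X=np.linalg.solve(A,b); return X,[round(float(np.linalg.norm(P@(X-o))),1) for P,o in L]
def proj(c,X):
    p=np.array(c['R'])@np.array(X,float)+np.array(c['t']); s=p[:2]/p[2]; s=s*(1+c['k1']*(s@s))
    return c['fx']*s[0]+c['cx'],c['fy']*s[1]+c['cy']
E
python3 - <<'E'
from h import *
a=shot('scene','s0');b=shot('top','t0');w=shot('wrist','w0')
cv2.imwrite('pics/top0.png',cv2.resize(b['frame'][:,:,::-1],(800,600)))
cv2.imwrite('pics/sc0.png',cv2.resize(a['frame'][:,:,::-1],(800,600)))
for c in (a,b,w): print(c['fx'],c['k1'],-np.array(c['R']).T@np.array(c['t']))
print(grip_depth,state())
E
```

```text
388.49582847121275 0.03479229116390325 [ 95.60253064 713.80632034 690.0184551 ]
376.88517234428843 -0.019717418490364808 [ 443.5692915    12.13878558 1251.87218408]
313.1361839036196 -0.042793595771313614 [ 286.63312357 -557.62345636  384.74656054]
18.8 {'t': 0.15, 'joints': array([-1.30958137e+00,  4.91400604e-01,  1.55930591e+00,  3.48291673e-05,
        1.09169449e+00, -1.05578354e-01]), 'qvel': array([-0.0008326 , -0.00136191, -0.00166195, -0.0007346 , -0.00060874,
        0.00020015]), 'tau': array([ 2.90977376e-03, -6.12896991e+01, -2.58276272e+01,  6.93564420e-02,
        4.73330752e-02, -6.05472178e-05]), 'eef_pos': array([ 224.13286957, -583.22520552,  192.70994634]), 'tcp_rot': array([-3.14079205e+00, -1.15909117e-04,  3.66777198e-01]), 'ft_force': array([ 0.34194279,  0.06729958, -0.90610362]), 'moment': array([-0.00903295, -0.01372062,  0.00112359]), 'grip_force': 0.0, 'opening': 1.0008873822279667}
```

View pics/top0.png

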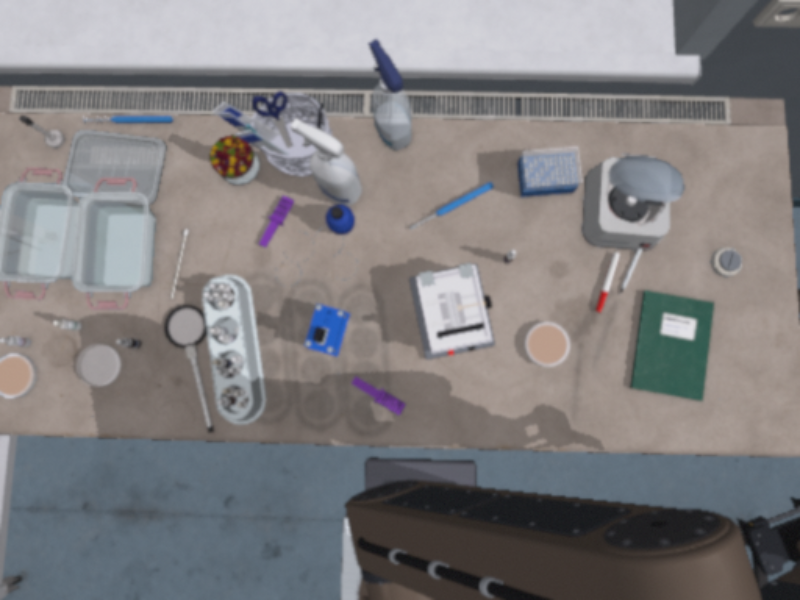

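View pics/sc0.png

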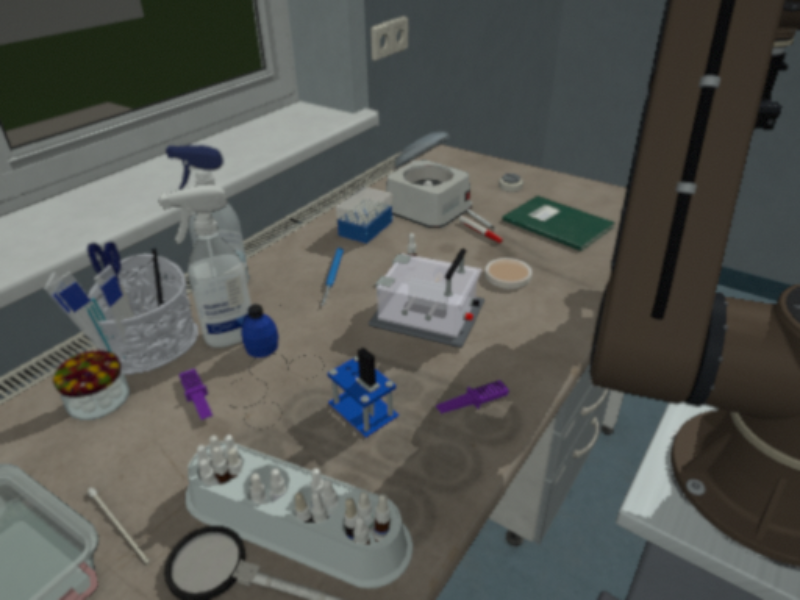

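In the top view (800x600), the chamber is at (453,310), its bar at (460,331), the blue stand with the black-handled gauge at (325,332), the dish at (547,344), the vial at (510,255) and the blue bottle at (340,218). There are three gauge-shaped things: purple at (276,220), purple at (380,395), and the black-handled one standing in the blue stand at (320,333). Only the last fits: it is black and hangs in the blue stand. I'll confirm it in one enlarged crop.

```bash
python3 - <<'E'
from h import *
a=load('s0');b=load('t0')
def crop(c,u,v): 
    return cv2.resize(c['frame'][v:v+75,u:u+100,::-1],(400,300),interpolation=cv2.INTER_CUBIC)
im=np.vstack([np.hstack([crop(b,240,160),crop(a,225,140)]),np.hstack([crop(b,160,175),crop(a,185,212)])])
cv2.imwrite('pics/comp.png',im)
E
```

```text
(no output)
```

View pics/comp.png

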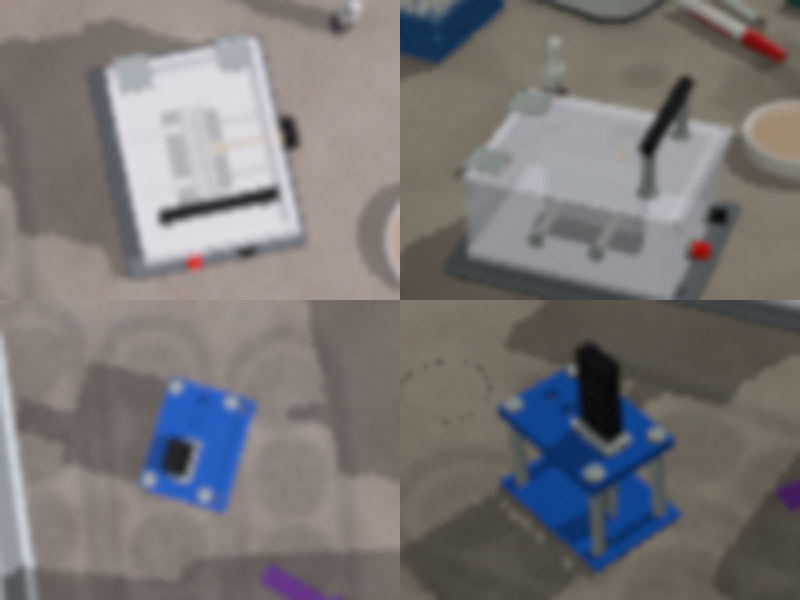

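The crop confirms it. The gauge has a black handle and steel shoulder and stands in the blue stand: scene tile handle (600,390), top tile (180,457). The chamber bar runs from (160,217) to (277,194) in the top tile, and from (648,147) to (686,85) in the scene tile.

```bash
python3 - <<'E'
from h import *
a=load('s0');b=load('t0')
np.set_printoptions(precision=1,suppress=True)
T1=lambda x,y:(b,240+x/4-.375,160+y/4-.375)
S1=lambda x,y:(a,225+(x-400)/4-.375,140+y/4-.375)
T2=lambda x,y:(b,160+x/4-.375,175+(y-300)/4-.375)
S2=lambda x,y:(a,185+(x-400)/4-.375,212+(y-300)/4-.375)
L=tri(T1(161,217),S1(648,147));R=tri(T1(277,194),S1(686,85));print('bar',L,R,np.linalg.norm(L[0]-R[0]),(L[0]+R[0])/2)
d=L[0]-R[0];print('yaw of +y dir minus 90',np.degrees(np.arctan2(-d[0],d[1])))
# stand corners posts
tp=[onz(*T2(x,y),66) for x,y in [(170,375),(256,403),(223,514),(141,487)]]
print('stand',np.array(tp),np.mean(tp,0))
print([np.linalg.norm(tp[i]-tp[i-1]) for i in range(4)])
for n,p,q in [('frontR post',(206,495),(593,472)),('frontL post',(149,480),(513,404)) ,('backR',(232,402),(657,435)),('backL',(176,386),(573,371))]: print(n,tri(T2(*p),S2(*q)))
e=(tp[0]+tp[1]-tp[2]-tp[3]);print('stand edge',np.degrees(np.arctan2(e[1],e[0])))
# base corners of chamber at z~ base
for z in (82,):
  c=[onz(*T1(x,y),86) for x,y in [(105,70),(260,37),(305,240),(148,266)]];print('tank',np.array(c),np.mean(c,0),[np.linalg.norm(c[i]-c[i-1]) for i in range(4)])
  e=(c[0]+c[1]-c[2]-c[3]);print(np.degrees(np.arctan2(e[1],e[0])))
E
```

```text
bar (array([519.6, -21. , 130.4]), [1.1, 1.1]) (array([ 539.7, -106.9,  127.2]), [0.4, 0.4]) 88.32314311651437 [529.6 -64.  128.8]
yaw of +y dir minus 90 13.165892284800298
stand [[584.  225.9  66. ]
 [563.3 156.5  66. ]
 [475.2 179.1  66. ]
 [494.6 244.7  66. ]] [529.3 201.6  66. ]
[np.float64(91.30824203968795), np.float64(72.42632634743148), np.float64(90.96957196241286), np.float64(68.47815490467825)]
frontR post (array([504.6, 206.4,  41.3]), [16.8, 16.8])
frontL post (array([517.1, 243.7, 115.7]), [23.8, 23.8])
backR (array([542.4, 166.9,  28.1]), [28.3, 28.3])
backL (array([557.6, 206. ,  98.3]), [16.5, 16.5])
stand edge -13.094085309419215
tank [[ 637.7   24.3   86. ]
 [ 666.7  -96.6   86. ]
 [ 508.6 -133.    86. ]
 [ 485.6  -12.5   86. ]] [574.6 -54.5  86. ] [np.float64(156.48599881037967), np.float64(124.40539277898272), np.float64(162.29218644343376), np.float64(122.6447591885453)]
13.2765462628476
```

Request:
drive_tool([
  {"jaw": 0.6, "travel": [0.471, -0.375, -0.03], "twist": -1.434},
  {"jaw": 0.6, "travel": [0.471, -0.375, -0.03], "twist": -1.434},
  {"jaw": 0.6, "travel": [0.471, -0.375, -0.03], "twist": -1.434},
  {"jaw": 0.6, "travel": [0.471, -0.375, -0.03], "twist": -1.434},
  {"jaw": 0.6, "travel": [0.471, -0.375, -0.03], "twist": -1.434},
  {"jaw": 0.6, "travel": [0.471, -0.375, -0.03], "twist": -1.434},
  {"jaw": 0.6, "travel": [0.471, -0.375, -0.03], "twist": -1.434},
  {"jaw": 0.6, "travel": [0.471, -0.375, -0.03], "twist": -1.434},
])

```text
t: 0.82
eef_pos: [393.4, -294.6, 209.8]
tcp_rot: [3.142, 0.0, 1.373]
ft_force: [0.9, -0.7, 0.5]
opening: 0.602
grip_force: 0.0
```

```bash
cat >> h.py <<'E'
def go(x,y,z,yawdeg,s=None):
    s=s or state(); p=s['eef_pos']; w=s['tcp_rot'][2]; D=np.array([x,y,z])-p
    tw=-((np.radians(yawdeg)-w+np.pi)%(2*np.pi)-np.pi)
    print('now',p.round(1),'yaw',np.degrees(w).round(1),'travel',[round(v/1000,4) for v in (D[0]*np.cos(w)+D[1]*np.sin(w),D[0]*np.sin(w)-D[1]*np.cos(w),-D[2])],'twist',round(tw,4),'rot',s['tcp_rot'].round(3),'F',s['ft_force'].round(1))
E
python3 -c "
from h import *
go(530,-64,220,103.2)"
```

```text
now [ 393.4 -294.6  209.8] yaw 78.6 travel [np.float64(0.2529), np.float64(0.0885), np.float64(-0.0102)] twist -0.4285 rot [3.142 0.    1.373] F [ 0.9 -0.7  0.5]
```

Request:
drive_tool([
  {"jaw": 0.6, "travel": [0.245, 0.088, -0.01], "twist": -0.428},
  {"jaw": 0.6, "travel": [0.245, 0.088, -0.01], "twist": -0.428},
  {"jaw": 0.6, "travel": [0.245, 0.088, -0.01], "twist": -0.428},
  {"jaw": 0.6, "travel": [0.245, 0.088, -0.01], "twist": -0.428},
  {"jaw": 0.6, "travel": [0.245, 0.088, -0.01], "twist": -0.428},
  {"jaw": 0.6, "travel": [0.245, 0.088, -0.01], "twist": -0.428},
  {"jaw": 0.6, "travel": [0.245, 0.088, -0.01], "twist": -0.428},
  {"jaw": 0.6, "travel": [0.245, 0.088, -0.01], "twist": -0.428},
])

```text
t: 1.48
eef_pos: [529.7, -72.0, 219.5]
tcp_rot: [-3.142, -0.0, 1.799]
ft_force: [0.2, -0.3, 0.9]
opening: 0.6
grip_force: 0.0
```

```bash
python3 -c "
from h import *
go(530,-64,110,103.2)
w=shot('wrist','w1'); cv2.imwrite('pics/w1v.png',cv2.resize(w['frame'][:,:,::-1],(800,600)))
for p in [(519.6,-21,129),(539.7,-107,129),(530,-64,129)]: print(proj(w,p))
"
```

```text
now [529.7 -72.  219.5] yaw 103.0 travel [np.float64(0.0077), np.float64(0.0021), np.float64(0.1095)] twist -0.0027 rot [-3.142 -0.     1.799] F [ 0.2 -0.3  0.9]
(np.float64(252.84433057931193), np.float64(133.3020395967411))
(np.float64(252.94936077743307), np.float64(227.13245556808351))
(np.float64(253.2679581358918), np.float64(181.94845878761924))
```

View pics/w1v.png

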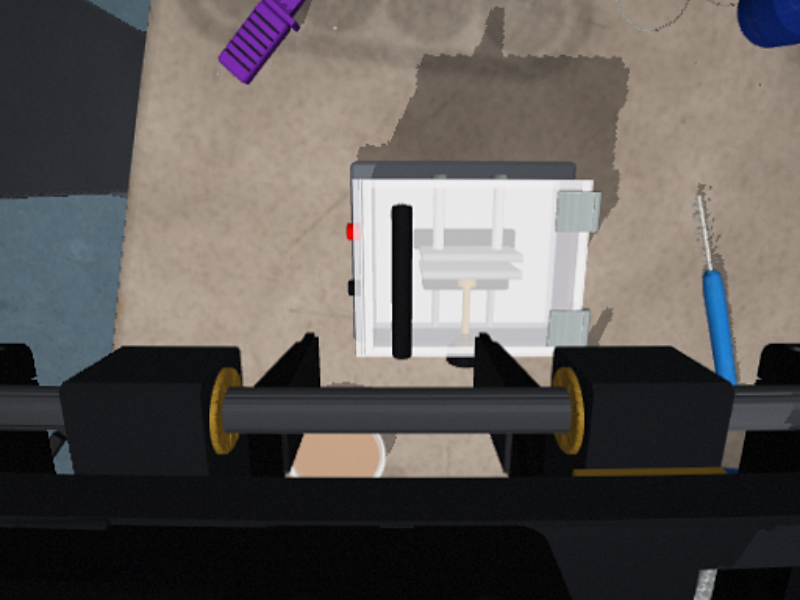

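The wrist view shows the bar at (402,207)–(401,357), upright in the picture. The yaw is therefore right, and it lies about 4 px from the prediction. The two plates are at about (470,257) and (470,270).

```bash
python3 -c "
from h import *
np.set_printoptions(precision=1,suppress=True)
a=load('s0');b=load('t0');w=load('w1')
L=tri((b,279.9,213.9),(a,286.6,176.4),(w,257,132.5));R=tri((b,308.9,208.1),(a,296.1,160.9),(w,256.6,228.5))
print(L,R,(L[0]+R[0])/2)
for z in (128.8,): print(onz(w,257,132.5,z),onz(w,256.6,228.5,z))
go(532,-64,110,103.2)
C,r=ray(w,256,192);print(w['cx'],w['cy'],C,r)
"
```

```text
(array([520.8, -20.6, 130.1]), [0.3, 2.2, 2.5]) (array([ 541.3, -107.9,  126.4]), [1.5, 1.3, 2.4]) [531.1 -64.2 128.2]
[523.  -19.5 128.8] [ 543.4 -107.6  128.8]
now [528.8 -73.5 219.4] yaw 103.0 travel [np.float64(0.0085), np.float64(0.0053), np.float64(0.1094)] twist -0.0037 rot [-3.1 -0.   1.8] F [-0.3 -0.2 -0.9]
253.47432951080148 190.92286680332643 [516.6  -6.2 411.6] [ 0.1 -0.2 -1. ]
```

Request:
drive_tool([
  {"jaw": 0.5, "travel": [0.0085, 0.005, 0.04], "twist": -0.004},
  {"jaw": 0.4, "travel": [0.0085, 0.005, 0.07], "twist": -0.004},
  {"jaw": 0.4, "travel": [0.0085, 0.005, 0.095], "twist": -0.004},
  {"jaw": 0.4, "travel": [0.0085, 0.005, 0.109], "twist": -0.004},
  {"jaw": 0.4, "travel": [0.0085, 0.005, 0.109], "twist": -0.004},
  {"jaw": 0.1, "travel": [0.0085, 0.005, 0.109], "twist": -0.004},
  {"jaw": 0.1, "travel": [0.0085, 0.005, 0.109], "twist": -0.004},
  {"jaw": 0.1, "travel": [0.0085, 0.005, 0.109], "twist": -0.004},
])

```text
t: 2.2
eef_pos: [532.1, -65.7, 112.0]
tcp_rot: [3.14, 0.001, 1.798]
ft_force: [-0.0, -0.3, -0.0]
opening: 0.246
grip_force: 0.0
```

Request:
drive_tool([
  {"jaw": 0.05, "travel": [0, 0, 0], "twist": 0},
  {"jaw": 0.05, "travel": [0, 0, 0], "twist": 0},
  {"jaw": 0.05, "travel": [0, 0, 0], "twist": 0},
  {"jaw": 0.05, "travel": [0, 0, 0], "twist": 0},
])

```text
t: 2.53
eef_pos: [531.8, -64.9, 111.0]
tcp_rot: [3.141, 0.0, 1.799]
ft_force: [0.9, 0.5, 0.7]
opening: 0.052
grip_force: 0.0
```

```bash
cat > arc.py <<'E'
from h import *
s=state();p=s['eef_pos'];w=s['tcp_rot'][2];print(s['opening'],s['grip_force'],s['ft_force'].round(1),p.round(1),w)
psi=np.radians(13.2)
for th in np.arange(.1,1.75,.1):
    c,q=np.cos(th),np.sin(th); dx=-128*c+42*q+128; dz=128*q+42*c-42
    D=np.array([dx*np.cos(psi),dx*np.sin(psi)])
    print(round(th,2),(np.array([D[0]*np.cos(w)+D[1]*np.sin(w),D[0]*np.sin(w)-D[1]*np.cos(w),-dz])/1000).round(4).tolist())
E
python3 arc.py
```

```text
0.05163342527907438 0.0 [0.9 0.5 0.7] [531.8 -64.9 111. ] 1.7989567907808257
0.1 [0.0, 0.0048, -0.0126]
0.2 [0.0, 0.0109, -0.0246]
0.3 [0.0, 0.0181, -0.036]
0.4 [0.0001, 0.0265, -0.0465]
0.5 [0.0001, 0.0358, -0.0562]
0.6 [0.0001, 0.0461, -0.0649]
0.7 [0.0001, 0.0572, -0.0726]
0.8 [0.0002, 0.069, -0.0791]
0.9 [0.0002, 0.0813, -0.0844]
1.0 [0.0002, 0.0942, -0.0884]
1.1 [0.0002, 0.1074, -0.0911]
1.2 [0.0003, 0.1208, -0.0925]
1.3 [0.0003, 0.1342, -0.0926]
1.4 [0.0003, 0.1476, -0.0913]
1.5 [0.0004, 0.1608, -0.0887]
1.6 [0.0004, 0.1737, -0.0847]
1.7 [0.0004, 0.1861, -0.0795]
```

```bash
python3 -c "
from h import *
w=shot('wrist','w2'); cv2.imwrite('pics/w2v.png',cv2.resize(w['frame'][:,:,::-1],(800,600)))
s=shot('scene','s2');print(state()['opening'])
im=w['frame'][100:300,150:400,::-1]
cv2.imwrite('pics/c2.png',np.hstack([cv2.resize(im,(480,384)),cv2.resize(s['frame'][110:230,220:320,::-1],(320,384))]))
"
```

```text
0.05179578880492667
```

View pics/c2.png

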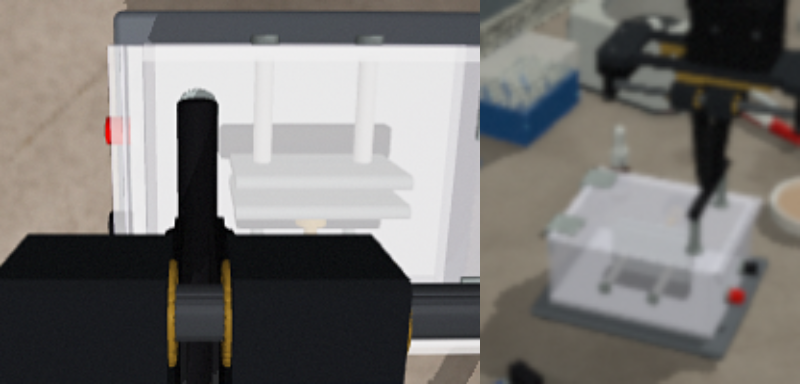

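The fingers look as if they straddle the bar, at (200,225) in the left tile, but the opening reads 0.05 with no grip force. I'll test by closing fully.

Request:
drive_tool([
  {"jaw": 0.0, "travel": [0, 0, 0], "twist": 0},
  {"jaw": 0.0, "travel": [0, 0, 0], "twist": 0},
  {"jaw": 0.0, "travel": [0, 0, 0], "twist": 0},
])

```text
t: 2.88
eef_pos: [531.7, -64.9, 111.1]
tcp_rot: [3.142, 0.0, 1.799]
ft_force: [-2.0, 0.5, 6.0]
opening: 0.003
grip_force: 3.0
```

```bash
python3 -c "
from h import *
s=shot('scene','s3');w=shot('wrist','w3');st=state();print(st['opening'],st['grip_force'],st['ft_force'],st['eef_pos'],st['moment'])
def mk(c,u,v,wd,ht,k,pts):
    im=cv2.resize(c['frame'][v:v+ht,u:u+wd,::-1],None,fx=k,fy=k,interpolation=cv2.INTER_CUBIC)
    for p,col in pts:
        q=proj(c,p); print(q); cv2.circle(im,(int((q[0]+.5-u)*k),int((q[1]+.5-v)*k)),3,col,-1)
    return im
P=[(st['eef_pos'],(0,0,255)),((520.8,-20.6,128),(0,255,0)),((541.3,-107.9,128),(0,255,0)),((531,-64.2,128),(0,255,0))]
A=mk(s,255,120,65,100,6,P);B=mk(w,210,120,100,150,4,P)
cv2.imwrite('pics/c3.png',np.hstack([A,B]))
"
```

```text
0.004318033299059075 3.0303277737402823 [-1.99561546  0.01547987  5.93285844] [531.65172359 -64.95934844 111.10543287] [-0.05138499  0.33243585  0.01959825]
(np.float64(290.5720873729298), np.float64(173.47611798955987))
(np.float64(285.7201371539354), np.float64(177.03754684741267))
(np.float64(295.67210080554537), np.float64(160.317732861971))
(np.float64(290.8623717778504), np.float64(168.4222233475925))
(np.float64(249.9195040918205), np.float64(222.38344677225118))
(np.float64(248.5146776965771), np.float64(155.05886457924527))
(np.float64(249.2581343593312), np.float64(297.39081018942693))
(np.float64(248.83479688676482), np.float64(230.3906078964389))
```

View pics/c3.png

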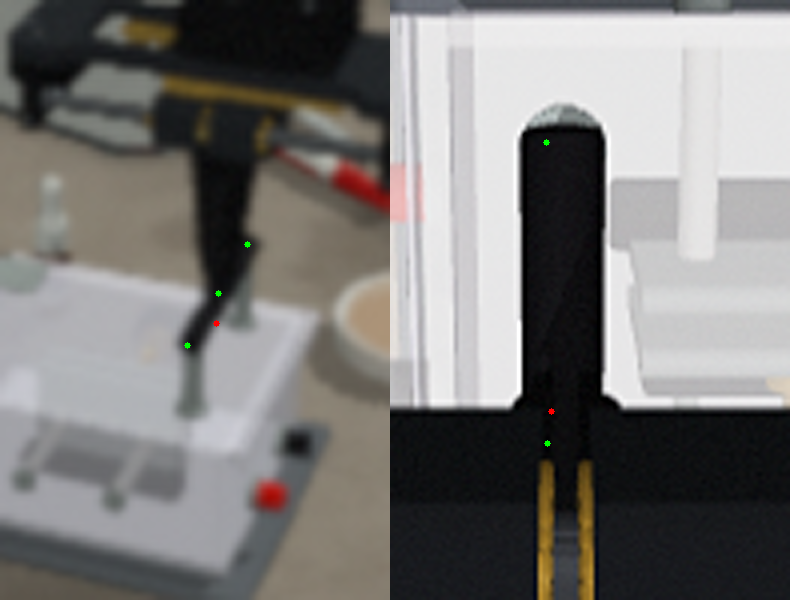

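The scene tile shows the fingertips ending at the bar's top, (210,295), and no finger showing below it. The squeeze pushed upward, so the tips only touched the top of the bar. I'll open, go 12 mm lower (cover face at about 87 mm still leaves margin) and close again.

Request:
drive_tool([
  {"jaw": 0.35, "travel": [0, 0, 0], "twist": 0},
  {"jaw": 0.35, "travel": [0, 0, 0], "twist": 0},
  {"jaw": 0.35, "travel": [0, 0, 0.004], "twist": 0},
  {"jaw": 0.35, "travel": [0, 0, 0.008], "twist": 0},
  {"jaw": 0.35, "travel": [0, 0, 0.012], "twist": 0},
  {"jaw": 0.35, "travel": [0, 0, 0.012], "twist": 0},
  {"jaw": 0.0, "travel": [0, 0, 0.012], "twist": 0},
  {"jaw": 0.0, "travel": [0, 0, 0.012], "twist": 0},
])

```text
t: 3.65
eef_pos: [531.7, -65.0, 98.6]
tcp_rot: [-3.141, -0.0, 1.799]
ft_force: [0.2, -0.0, 0.2]
opening: 0.259
grip_force: 0.0
```

Request:
drive_tool([
  {"jaw": 0.0, "travel": [0, 0, 0], "twist": 0},
  {"jaw": 0.0, "travel": [0, 0, 0], "twist": 0},
  {"jaw": 0.0, "travel": [0, 0, 0], "twist": 0},
  {"jaw": 0.0, "travel": [0, 0, 0], "twist": 0},
])

```text
t: 3.98
eef_pos: [531.2, -65.1, 98.8]
tcp_rot: [-3.141, 0.0, 1.799]
ft_force: [-3.7, -1.3, 2.9]
opening: 0.115
grip_force: 30.0
```

Now gripped (opening 0.115, 30 N). Swinging along the arc.

Request:
drive_tool([
  {"jaw": 0.0, "travel": [0, 0.0048, -0.0126], "twist": 0},
  {"jaw": 0.0, "travel": [0, 0.0109, -0.0246], "twist": 0},
  {"jaw": 0.0, "travel": [0, 0.0181, -0.036], "twist": 0},
  {"jaw": 0.0, "travel": [0, 0.0265, -0.0465], "twist": 0},
  {"jaw": 0.0, "travel": [0, 0.0358, -0.0562], "twist": 0},
  {"jaw": 0.0, "travel": [0, 0.0358, -0.0562], "twist": 0},
])

```text
t: 4.48
eef_pos: [565.5, -57.1, 156.9]
tcp_rot: [-3.138, 0.0, 1.799]
ft_force: [-17.3, -5.8, 19.4]
opening: 0.115
grip_force: 30.0
```

```bash
python3 arc.py|head -1;python3 - <<'E'
from h import *
s=shot('scene','s4');f=s['frame']
w=shot('wrist','w4')
cv2.imwrite('pics/c4.png',np.hstack([cv2.resize(f[80:230,210:330,::-1],(400,500)),cv2.resize(w['frame'][100:300,160:320,::-1],(400,500))]))
E
```

```text
0.11464889654259393 30.005167722702026 [-17.3  -5.8  19.4] [565.5 -57.1 156.9] 1.7993749552101224
```

View pics/c4.png

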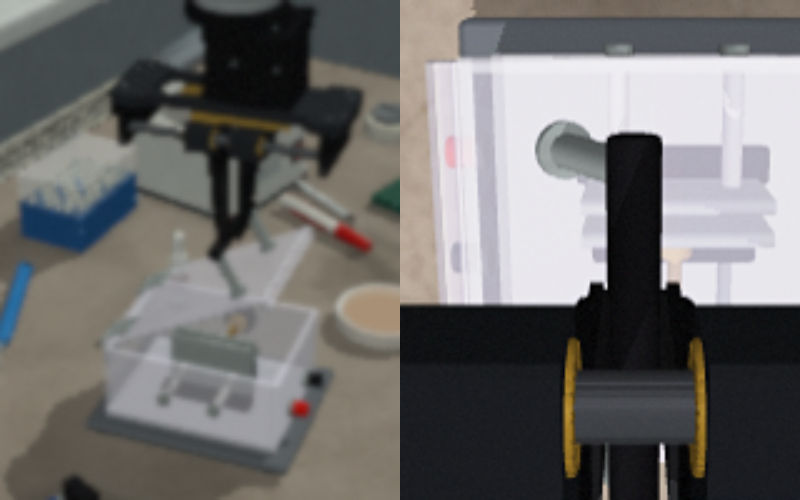

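The cover is up by about 0.45 rad and the grip holds. The force points radially outward (about 25 N), so the arc is a little too tight. I'll shift outward 4 mm and continue.

Request:
drive_tool([
  {"jaw": 0.0, "travel": [0, -0.0025, -0.003], "twist": 0},
  {"jaw": 0.0, "travel": [0, -0.0025, -0.003], "twist": 0},
  {"jaw": 0.0, "travel": [0, -0.0025, -0.003], "twist": 0},
])

```text
t: 4.83
eef_pos: [565.7, -57.2, 157.6]
tcp_rot: [3.138, 0.0, 1.798]
ft_force: [7.6, 1.2, -7.1]
opening: 0.116
grip_force: 30.0
```

Request:
drive_tool([
  {"jaw": 0.0, "travel": [0, 0.0113, -0.0079], "twist": 0},
  {"jaw": 0.0, "travel": [0, 0.0227, -0.0156], "twist": 0},
  {"jaw": 0.0, "travel": [0, 0.0347, -0.0221], "twist": 0},
  {"jaw": 0.0, "travel": [0, 0.0474, -0.0273], "twist": 0},
  {"jaw": 0.0, "travel": [0, 0.0605, -0.0313], "twist": 0},
  {"jaw": 0.0, "travel": [0, 0.0739, -0.0341], "twist": 0},
  {"jaw": 0.0, "travel": [0, 0.0739, -0.0341], "twist": 0},
])

```text
t: 5.42
eef_pos: [638.2, -40.6, 193.1]
tcp_rot: [3.139, 0.001, 1.799]
ft_force: [-0.1, -0.6, 10.2]
opening: 0.118
grip_force: 30.0
```

Request:
drive_tool([
  {"jaw": 0.0, "travel": [0, 0.0138, -0.002], "twist": 0},
  {"jaw": 0.0, "travel": [0, 0.0277, -0.002], "twist": 0},
  {"jaw": 0.0, "travel": [0, 0.0414, -0.0003], "twist": 0},
  {"jaw": 0.0, "travel": [0, 0.055, 0.0027], "twist": 0},
  {"jaw": 0.0, "travel": [0, 0.0681, 0.007], "twist": 0},
  {"jaw": 0.0, "travel": [0, 0.0808, 0.0127], "twist": 0},
  {"jaw": 0.0, "travel": [0, 0.0808, 0.0127], "twist": 0},
])

```text
t: 6.0
eef_pos: [716.9, -22.4, 178.6]
tcp_rot: [3.139, 0.001, 1.799]
ft_force: [4.7, -2.2, 4.2]
opening: 0.119
grip_force: 30.0
```

Request:
drive_tool([
  {"jaw": 0.28, "travel": [0, 0, 0], "twist": 0},
  {"jaw": 0.28, "travel": [0, 0, 0], "twist": 0},
  {"jaw": 0.28, "travel": [0, 0, 0], "twist": 0},
  {"jaw": 0.28, "travel": [0, 0, -0.025], "twist": 0},
  {"jaw": 0.28, "travel": [0, 0, -0.06], "twist": 0},
  {"jaw": 0.28, "travel": [0, 0, -0.1], "twist": 0},
  {"jaw": 0.28, "travel": [0, 0, -0.12], "twist": 0},
  {"jaw": 0.28, "travel": [0, 0, -0.12], "twist": 0},
])

```text
t: 6.67
eef_pos: [715.6, -22.5, 305.4]
tcp_rot: [3.134, 0.003, 1.799]
ft_force: [0.4, 0.3, 0.3]
opening: 0.278
grip_force: 0.0
```

```bash
python3 - <<'E'
from h import *
np.set_printoptions(precision=1,suppress=True)
shot('scene','s5');shot('top','t5')
a=load('s0');b=load('t0')
def hand(c,u,v,wd,ht):
    f=c['frame'][v:v+ht,u:u+wd].astype(int); m=(f.max(2)<50).astype(np.uint8)
    n,l,st,ce=cv2.connectedComponentsWithStats(m); i=1+np.argmax(st[1:,4]); 
    ys,xs=np.where(l==i); print(st[i]+[u,v,0,0,0],ce[i]+[u,v]); return xs+u,ys+v
# handle top-face centre: rows of the top end in the scene; the darkest blob in top view
hand(b,190,200,35,35); hand(a,225,218,25,40)
# plane checks for handle from top blob and scene axis
for z in (71,99,127): print(z,onz(b,203.9,213.3,z))
go(515,205,250,167)
E
```

```text
[202 211   5   7  26] [204.  213.9]
[229 223  11  24 206] [234.4 234.3]
71 [520.4 216.5  71. ]
99 [518.6 211.6  99. ]
127 [516.8 206.8 127. ]
now [714.5 -22.4 299.8] yaw 103.1 travel [np.float64(0.2666), np.float64(-0.1429), np.float64(0.0498)] twist -1.1159 rot [3.1 0.  1.8] F [ 0.1 -0.4 -0.4]
```

Request:
drive_tool([
  {"jaw": 0.4, "travel": [0.22, -0.14, 0.05], "twist": -1.116},
  {"jaw": 0.4, "travel": [0.22, -0.14, 0.05], "twist": -1.116},
  {"jaw": 0.4, "travel": [0.22, -0.14, 0.05], "twist": -1.116},
  {"jaw": 0.4, "travel": [0.22, -0.14, 0.05], "twist": -1.116},
  {"jaw": 0.4, "travel": [0.22, -0.14, 0.05], "twist": -1.116},
  {"jaw": 0.4, "travel": [0.22, -0.14, 0.05], "twist": -1.116},
  {"jaw": 0.4, "travel": [0.22, -0.14, 0.05], "twist": -1.116},
  {"jaw": 0.4, "travel": [0.22, -0.14, 0.05], "twist": -1.116},
])

```text
t: 7.43
eef_pos: [524.9, 162.3, 247.4]
tcp_rot: [-3.14, -0.004, 2.808]
ft_force: [0.3, 0.2, 1.0]
opening: 0.403
grip_force: 0.0
```

Request:
drive_tool([
  {"jaw": 0.4, "travel": [0, 0, 0], "twist": -0.13},
  {"jaw": 0.4, "travel": [0, 0, 0], "twist": -0.13},
  {"jaw": 0.4, "travel": [0, 0, 0], "twist": -0.13},
])

```text
t: 7.68
eef_pos: [528.1, 160.1, 248.2]
tcp_rot: [-3.141, -0.002, 2.925]
ft_force: [0.2, 0.0, -0.4]
opening: 0.404
grip_force: 0.0
```

```bash
python3 - <<'E'
from h import *
np.set_printoptions(precision=1,suppress=True)
a=load('s0');b=load('t0')
print(tri((b,204,214),(a,234.4,234.3)))
go(514,205.5,250,167)
w=shot('wrist','w6'); im=cv2.resize(w['frame'][:,:,::-1],(800,600))
q=proj(w,(514,205.5,99));print(q)
cv2.imwrite('pics/w6v.png',im)
E
```

```text
(array([515.6, 210. , 103.6]), [0.7, 0.7])
now [528.1 160.1 248.2] yaw 167.6 travel [np.float64(0.0235), np.float64(0.0413), np.float64(-0.0018)] twist 0.0106 rot [-3.1 -0.   2.9] F [ 0.2  0.  -0.4]
(np.float64(288.94959782697714), np.float64(154.20634936860705))
```

View pics/w6v.png

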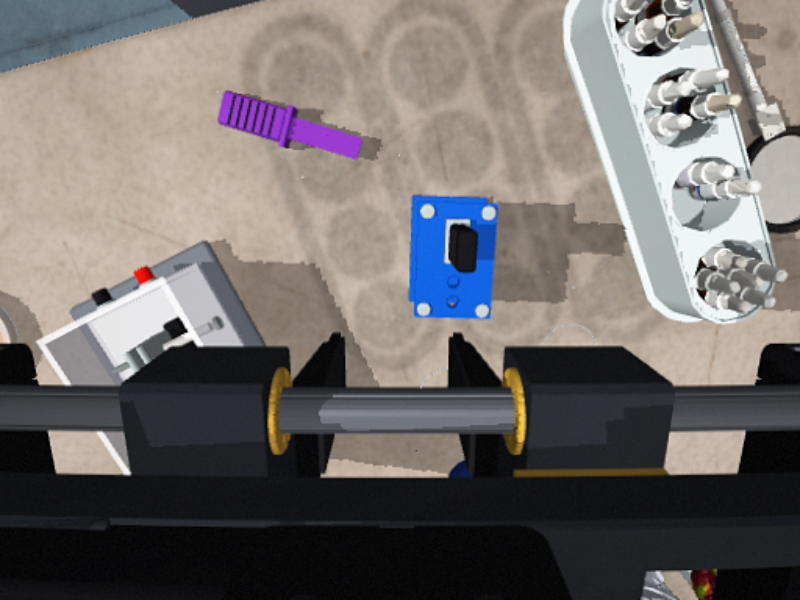

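The wrist view shows the blue stand with post tops at (427,211), (489,213), (482,311) and (423,309). The black handle is at (463,247). The purple one lies at (290,125) and is not the one meant.

```bash
python3 - <<'E'
from h import *
np.set_printoptions(precision=1,suppress=True)
a=load('s0');b=load('t0');w=load('w6')
W=lambda x,y:(w,x*.64-.18,y*.64-.18)
f=w['frame'].astype(int)
# refine: posts as bright blobs
blobs=[]
m=((f.min(2)>150)).astype(np.uint8)[125:210,255:325]
n,l,st,ce=cv2.connectedComponentsWithStats(m)
for i in range(1,n):
    if st[i,4]>6: print('white',ce[i]+[255,125],st[i,4])
T2=lambda x,y:(b,160+x/4-.375,175+(y-300)/4-.375)
S2=lambda x,y:(a,185+(x-400)/4-.375,212+(y-300)/4-.375)
prs=[((149,480),(593,472),(427,211)),((206,495),(657,435),(489,213)),((232,402),(573,371),(482,311)),((176,386),(513,404),(423,309))]
# wrist: up= tool x = world -x ; right = world +y?  
tops=[T2(*p[0]) for p in prs]
for i,p in enumerate(prs): print('top/scene',tri(T2(*p[0]),S2(*p[1])))
P=[onz(*W(*p[2]),67) for p in prs];print(np.array(P),np.mean(P,0))
v=(P[2]+P[3]-P[0]-P[1]);u=(P[1]+P[2]-P[0]-P[3]);print('x dir yaw',np.degrees(np.arctan2(v[1],v[0])),'y dir',np.degrees(np.arctan2(u[1],u[0])),np.linalg.norm(v)/2,np.linalg.norm(u)/2)
m=(f[130:180,275:312].max(2)<45).astype(np.uint8);n,l,st,ce=cv2.connectedComponentsWithStats(m);i=1+np.argmax(st[1:,4]);print('handle',st[i],ce[i]+[275,130])
E
```

```text
white [259.2 131.6] 17
white [273.2 134.8] 63
white [312.4 136. ] 62
white [288.8 149.5] 104
white [257.8 165.9] 231
white [270.6 197.5] 53
white [319.  194.7] 14
white [308.1 198.4] 56
white [271.2 206.9] 25
white [286.7 206.3] 43
white [305.5 206.8] 40
top/scene (array([500. , 237.5,  71.6]), [0.1, 0.1])
top/scene (array([489.1, 192.3,  69.6]), [0.4, 0.4])
top/scene (array([563.2, 175.1,  69.5]), [0.0, 0.0])
top/scene (array([574.1, 219.4,  71.1]), [0.8, 0.8])
[[492.1 194.3  67. ]
 [503.4 239.8  67. ]
 [577.7 221.2  67. ]
 [566.2 176.   67. ]] [534.9 207.8  67. ]
x dir yaw -13.955758104691537 y dir 75.81581921016658 76.43760745391289 46.791490118682184
handle [ 12  14  18  30 462] [295.9 158.3]
```

Request:
drive_tool([
  {"jaw": 0.45, "travel": [0.0217, 0.0468, 0.02], "twist": 0.028},
  {"jaw": 0.45, "travel": [0.0217, 0.0468, 0.05], "twist": 0.028},
  {"jaw": 0.45, "travel": [0.0217, 0.0468, 0.08], "twist": 0.028},
  {"jaw": 0.45, "travel": [0.0217, 0.0468, 0.11], "twist": 0.028},
  {"jaw": 0.45, "travel": [0.0217, 0.0468, 0.135], "twist": 0.028},
  {"jaw": 0.45, "travel": [0.0217, 0.0468, 0.155], "twist": 0.028},
  {"jaw": 0.45, "travel": [0.0217, 0.0468, 0.172], "twist": 0.028},
  {"jaw": 0.45, "travel": [0.0217, 0.0468, 0.172], "twist": 0.028},
])

```text
t: 8.4
eef_pos: [515.8, 209.7, 73.9]
tcp_rot: [-3.139, -0.005, 2.897]
ft_force: [0.3, -0.2, 0.7]
opening: 0.451
grip_force: 0.0
```

```bash
python3 - <<'E'
from h import *
w=shot('wrist','w7');go(517,210.5,76,166);f=w['frame'].astype(int)
cv2.imwrite('pics/w7v.png',cv2.resize(w['frame'][120:300,150:370,::-1],(733,600)))
E
```

```text
now [516.6 210.   75.7] yaw 166.0 travel [np.float64(-0.0003), np.float64(0.0006), np.float64(-0.0003)] twist 0.0003 rot [-3.140e+00 -3.000e-03  2.898e+00] F [ 0.   0.3 -0.3]
```

View pics/w7v.png

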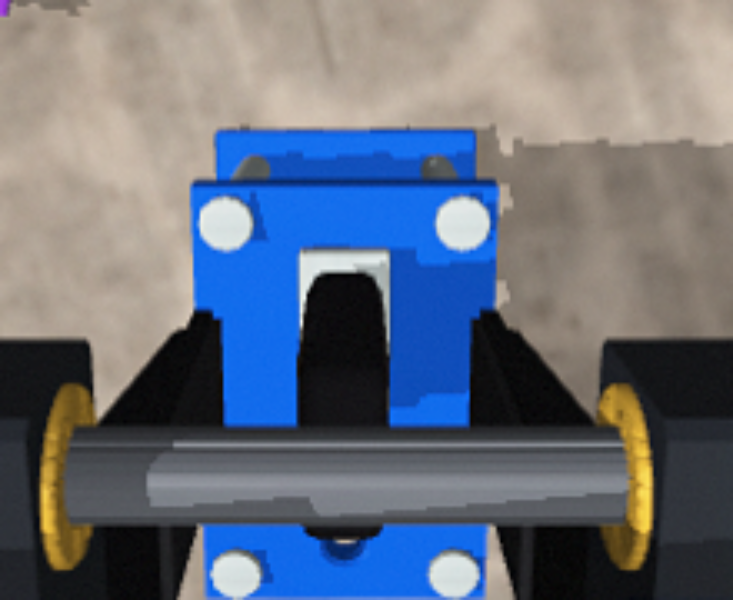

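The handle is centred between the fingers at (343,400), and the stand edges are square to the tool. Closing.

Request:
drive_tool([
  {"jaw": 0.0, "travel": [0, 0, 0], "twist": 0},
  {"jaw": 0.0, "travel": [0, 0, 0], "twist": 0},
  {"jaw": 0.0, "travel": [0, 0, 0], "twist": 0},
  {"jaw": 0.0, "travel": [0, 0, 0], "twist": 0},
  {"jaw": 0.0, "travel": [0, 0, 0], "twist": 0},
  {"jaw": 0.0, "travel": [0, 0, 0], "twist": 0},
  {"jaw": 0.0, "travel": [0, 0, 0], "twist": 0},
])

```text
t: 9.03
eef_pos: [517.6, 210.5, 77.8]
tcp_rot: [3.141, 0.001, 2.901]
ft_force: [-2.0, -1.5, 6.0]
opening: 0.134
grip_force: 30.0
```

```bash
python3 - <<'E'
from h import *
np.set_printoptions(precision=2,suppress=True)
s=state();print(s['eef_pos'],s['tcp_rot'],s['ft_force'],s['moment'],s['opening'],s['grip_force'])
E
```

```text
[517.59 210.51  77.77] [3.14 0.   2.9 ] [-2.03 -1.48  5.98] [-0.09 -0.   -0.01] 0.13430949320378785 30.000946819782257
```

Gripped (opening 0.134, 30 N). Lifting straight up.

Request:
drive_tool([
  {"jaw": 0.0, "travel": [0, 0, -0.012], "twist": 0},
  {"jaw": 0.0, "travel": [0, 0, -0.03], "twist": 0},
  {"jaw": 0.0, "travel": [0, 0, -0.055], "twist": 0},
  {"jaw": 0.0, "travel": [0, 0, -0.085], "twist": 0},
  {"jaw": 0.0, "travel": [0, 0, -0.11], "twist": 0},
  {"jaw": 0.0, "travel": [0, 0, -0.125], "twist": 0},
  {"jaw": 0.0, "travel": [0, 0, -0.125], "twist": 0},
  {"jaw": 0.0, "travel": [0, 0, -0.125], "twist": 0},
])

```text
t: 9.7
eef_pos: [517.4, 210.5, 202.2]
tcp_rot: [3.141, 0.001, 2.901]
ft_force: [0.1, 0.1, -1.4]
opening: 0.134
grip_force: 30.0
```

```bash
python3 - <<'E'
from h import *
s=state();print(s['opening'],s['grip_force'])
go(575,-40,195,193.1)
E
```

```text
0.1342065612235287 29.999773800373077
now [517.4 210.5 202.2] yaw 166.2 travel [np.float64(-0.1157), np.float64(-0.2296), np.float64(0.0072)] twist -0.4695 rot [3.141e+00 1.000e-03 2.901e+00] F [ 0.1  0.1 -1.4]
```

Request:
drive_tool([
  {"jaw": 0.0, "travel": [-0.012, -0.025, 0.0], "twist": -0.08},
  {"jaw": 0.0, "travel": [-0.03, -0.06, 0.0], "twist": -0.16},
  {"jaw": 0.0, "travel": [-0.048, -0.095, 0.0], "twist": -0.25},
  {"jaw": 0.0, "travel": [-0.066, -0.13, 0.0], "twist": -0.34},
  {"jaw": 0.0, "travel": [-0.084, -0.165, 0.0], "twist": -0.43},
  {"jaw": 0.0, "travel": [-0.102, -0.2, 0.004], "twist": -0.47},
  {"jaw": 0.0, "travel": [-0.112, -0.22, 0.007], "twist": -0.47},
  {"jaw": 0.0, "travel": [-0.116, -0.23, 0.007], "twist": -0.47},
])

```text
t: 10.37
eef_pos: [574.9, -43.4, 192.6]
tcp_rot: [3.141, -0.003, -2.915]
ft_force: [-0.8, -0.4, -0.6]
opening: 0.139
grip_force: 30.0
```

Request:
drive_tool([
  {"jaw": 0.0, "travel": [0, 0, 0], "twist": 0},
  {"jaw": 0.0, "travel": [0, 0, 0], "twist": 0},
])

```text
t: 10.53
eef_pos: [574.7, -40.1, 194.2]
tcp_rot: [3.141, -0.002, -2.913]
ft_force: [-0.5, -0.4, -0.5]
opening: 0.136
grip_force: 30.0
```

```bash
python3 - <<'E'
from h import *
np.set_printoptions(precision=1,suppress=True)
w=shot('wrist','w8');s=state();p=s['eef_pos'];go(575,-55,185,193.1)
shot('scene','s8');shot('top','t8')
print('tip proj',proj(w,p-[0,0,71.8]))
for X in [(575,-55,75),(610,-47,75),(540,-63,75)]: print(proj(w,X))
f=w['frame'][:,:,::-1]
u0,v0=150,90
cv2.imwrite('pics/w8v.png',cv2.resize(f[v0:v0+195,u0:u0+260],(800,600),interpolation=cv2.INTER_CUBIC))
E
```

```text
now [574.8 -39.4 194.6] yaw -166.9 travel [np.float64(0.0033), np.float64(-0.0152), np.float64(0.0096)] twist 0.0007 rot [ 3.1 -0.  -2.9] F [-0.3  1.6 -0. ]
tip proj (np.float64(251.79203304725513), np.float64(190.86676936821942))
(np.float64(236.97192586943663), np.float64(176.72705419726765))
(np.float64(237.23666337983764), np.float64(210.71669838473173))
(np.float64(236.7111620163176), np.float64(140.94852063998457))
```

View pics/w8v.png

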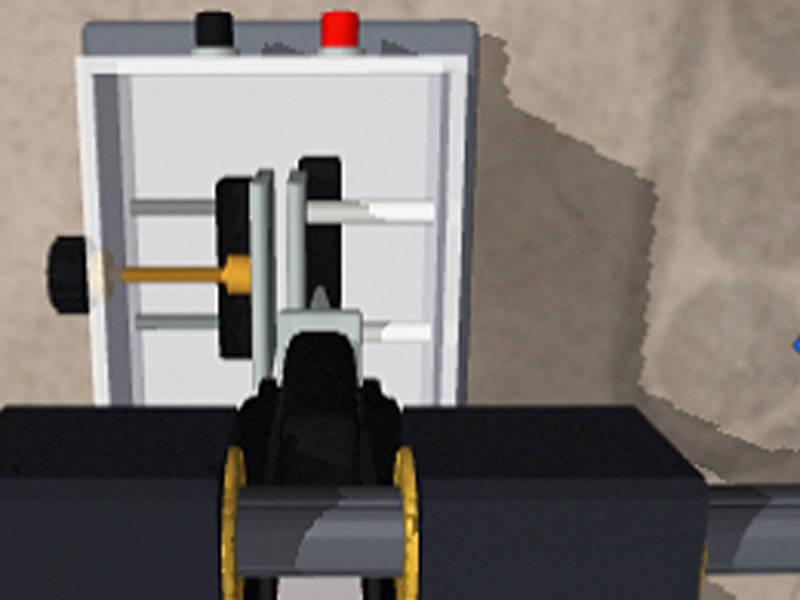

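The wrist view, from above with the gauge in hand, shows both steel plates: moving at about x 252–274, fixed at about 288–306, y 172–380. The gauge's shoulder is at (320,310) and its tip near (320,290), about 40 px right of the gap. The tank is square to the tool. I'll take intensity profiles across the plates next.

```bash
python3 - <<'E'
from h import *
np.set_printoptions(precision=0,suppress=True,linewidth=200)
w=load('w8');g=cv2.cvtColor(w['frame'],cv2.COLOR_RGB2GRAY).astype(float)
print('cols',np.arange(226,262))
for r0,r1 in [(148,151),(152,155),(165,168),(172,176),(178,182),(184,188)]: print(r0,g[r0:r1,226:262].mean(0))
print('blade/shoulder')
for r in range(182,200,2): print(r,g[r,238:272])
E
```

```text
cols [226 227 228 229 230 231 232 233 234 235 236 237 238 239 240 241 242 243 244 245 246 247 248 249 250 251 252 253 254 255 256 257 258 259 260 261]
148 [ 11.  14.  13.  12.   7. 116. 129. 132. 123. 110. 107.  68.  56. 189. 223. 218. 222. 161. 135. 132. 126. 115. 108.  54.  15.  16.  18.  16.  17.  18.  17.  19.  21.  17.  21. 234.]
152 [ 20.  20.  23.  21.  13. 180. 196. 193. 170. 136. 103.  59.  57. 146. 225. 219. 220. 173. 186. 193. 176. 146. 114.  47.  10.  13.  14.  12.  14.  13.  13.  14.  12.   8.  18. 223.]
165 [ 18.  14.  18.  21.  16. 123. 195. 192. 176. 144. 111.  44.  61. 145. 226. 220. 221. 162. 186. 194. 178. 149. 113.  28.  13.  18.  15.  17.  17.  17.  17.  18.  16.  10.  21. 234.]
172 [104. 105. 104. 101.  97. 140. 189. 193. 178. 148. 111.  58.  62. 118. 227. 220. 221. 158. 184. 194. 179. 150. 113.  46.  13.  15.  16.  16.  16.  16.  17.  16.  16.  12.  18. 234.]
178 [166. 166. 166. 165. 166. 150. 186. 194. 180. 149. 113.  60.  61. 103. 228. 220. 222. 167. 184. 193. 181. 150. 114.  46.  12.  17.  16.  14.  15.  16.  16.  17.  18.  12.  17. 234.]
184 [ 49.  52.  53.
[... 1065 characters left out ...]
 [ 63. 102. 178. 165. 171. 167. 168. 171. 170. 173. 175. 172. 172. 172. 169. 170. 172. 170. 171. 171. 170. 174. 174. 172. 174. 175. 175. 173. 158. 126. 225. 220. 218. 218.]
194 [ 62. 103. 183. 189. 190. 187. 190. 193. 192. 195. 191. 190. 190. 187. 189. 189. 190. 188. 187. 190. 189. 192. 191. 192. 195. 193. 194. 195. 180. 113. 181. 177. 176. 177.]
196 [ 62.  63. 183. 190. 189. 188. 189. 193. 194. 199. 198. 200. 196. 197. 195. 196. 196. 197. 194. 197. 196. 197. 197. 195. 194. 195. 193. 194. 180. 116. 179. 177. 176. 176.]
198 [ 61.  62. 183. 188. 189. 191. 195. 147. 128.  54.   0.   0.   0.   0.   2.   1.   0.   1.   0.   1.   0.  22.  93. 128. 148. 201. 196. 195. 177. 122. 212. 208. 206. 207.]
```

Pitch between the plates is 12.05 px, about 12.0 mm, so the gap is about 6.0 mm. The gap centre is at column 239.6 and the gauge at 253.5. I'll shift about 13.9 mm along tool −y, descend to just above the plates and recheck numerically.

Request:
drive_tool([
  {"jaw": 0.0, "travel": [0, -0.007, 0], "twist": 0},
  {"jaw": 0.0, "travel": [0, -0.0139, 0.005], "twist": 0},
  {"jaw": 0.0, "travel": [0, -0.0139, 0.015], "twist": 0},
  {"jaw": 0.0, "travel": [0, -0.0139, 0.025], "twist": 0},
  {"jaw": 0.0, "travel": [0, -0.0139, 0.033], "twist": 0},
  {"jaw": 0.0, "travel": [0, -0.0139, 0.033], "twist": 0},
  {"jaw": 0.0, "travel": [0, -0.0139, 0.033], "twist": 0},
  {"jaw": 0.0, "travel": [0, -0.0139, 0.033], "twist": 0},
])

```text
t: 11.35
eef_pos: [578.5, -54.0, 162.3]
tcp_rot: [-3.141, 0.0, -2.912]
ft_force: [-0.6, 0.5, -1.0]
opening: 0.137
grip_force: 30.0
```

```bash
cat > prof.py <<'E'
from h import *
import sys
np.set_printoptions(precision=0,suppress=True,linewidth=200)
w=shot('wrist',sys.argv[1]);g=cv2.cvtColor(w['frame'],cv2.COLOR_RGB2GRAY).astype(float)
s=state();print(s['eef_pos'].round(1),s['tcp_rot'].round(4),s['ft_force'].round(1),s['moment'].round(2),s['opening'])
a,b=236,272
print('cols',np.arange(a,b))
for r in range(110,206,6): print(r,g[r:r+2,a:b].mean(0))
E
python3 prof.py w9
```

```text
[579. -54. 163.] [-3.  0. -3.] [-0. -0. -2.] [ 0. -0. -0.] 0.1362243789000469
cols [236 237 238 239 240 241 242 243 244 245 246 247 248 249 250 251 252 253 254 255 256 257 258 259 260 261 262 263 264 265 266 267 268 269 270 271]
110 [236. 235. 235. 236. 236. 236. 236. 236. 236. 236. 236. 236. 235. 236. 236. 236. 235. 235. 236. 236. 236. 235. 235. 235. 236. 236. 236. 236. 236. 236. 236. 235. 236. 236. 236. 237.]
116 [214. 214. 215. 215. 215. 214. 214. 215. 216. 214. 215. 216. 214. 214. 215. 214. 214. 215. 215. 214. 215. 214. 214. 214. 214. 215. 215. 214. 215. 214. 216. 215. 214. 215. 214. 214.]
122 [214. 214. 215. 215. 216. 216. 214. 214. 214. 214. 215. 214. 214. 215. 215. 216. 214. 214. 215. 214. 216. 214. 214. 216. 216. 214. 215. 214. 216. 214. 216. 215. 214. 215. 214. 214.]
128 [216. 215. 214. 215. 215. 216. 214. 215. 214. 216. 216. 214. 215. 216. 215. 214. 216. 215. 215. 216. 216. 214. 214. 214. 215. 215. 215. 216. 214. 216. 216. 215. 216. 214. 215. 216.]
134 [215. 216. 216. 215. 216. 215. 214. 215. 216. 214. 214. 216. 216. 214. 215. 214. 216. 214. 216. 216. 215. 216. 214. 215. 21
[... 1404 characters left out ...]
. 138. 170. 190. 188. 172. 142. 108.  97. 207. 174. 174. 208. 225.  78. 158. 186. 190. 182. 159. 121.  41.  12.  19.  16.  16.  18.  16.  14.]
188 [140. 137. 137. 138. 140. 142. 145. 145. 128. 170. 192. 191. 174. 147.  98.  97. 100.  98. 101. 100. 108.  54. 164. 188. 193. 180. 156. 118.  37.  12.  14.  16.  16.  16.  18.  17.]
194 [ 16.  18.  16.  18. 129. 192. 188. 187. 187. 191. 191. 192. 190. 190. 188. 186. 188. 188. 190. 186. 186. 188. 189. 189. 190. 191. 194. 191. 192. 194. 182.  76.   6.  15.  14.  13.]
200 [ 14.  15.  14.  12. 124. 191. 192. 196.  58.   4.   8.  12.   8.  14.  10.  16.  12.   8.  13.  11.   9.  12.   9.  10.   6.   6.   6.  91. 158. 152. 168.  84.  62.  65.  64.  64.]
```

The gap centre now reads column 254.15 and the gauge (upright, blade, shoulder and handle all at 253.5), so I need +0.6 mm along tool y. I'll correct and descend partway.

Request:
drive_tool([
  {"jaw": 0.0, "travel": [0, 0.0006, 0.003], "twist": 0},
  {"jaw": 0.0, "travel": [0, 0.0006, 0.009], "twist": 0},
  {"jaw": 0.0, "travel": [0, 0.0006, 0.015], "twist": 0},
  {"jaw": 0.0, "travel": [0, 0.0006, 0.021], "twist": 0},
  {"jaw": 0.0, "travel": [0, 0.0006, 0.026], "twist": 0},
  {"jaw": 0.0, "travel": [0, 0.0006, 0.03], "twist": 0},
  {"jaw": 0.0, "travel": [0, 0.0006, 0.03], "twist": 0},
  {"jaw": 0.0, "travel": [0, 0.0006, 0.03], "twist": 0},
])

```text
t: 12.07
eef_pos: [578.2, -53.5, 132.1]
tcp_rot: [3.141, -0.0, -2.912]
ft_force: [-0.1, -0.2, -1.2]
opening: 0.133
grip_force: 30.0
```

```bash
sed -i 's/range(110,206,6)/range(130,200,5)/' prof.py; python3 prof.py w10
```

```text
[578. -54. 132.] [-3. -0. -3.] [ 0. -0. -0.] [ 0. -0.  0.] 0.14028291441527815
cols [236 237 238 239 240 241 242 243 244 245 246 247 248 249 250 251 252 253 254 255 256 257 258 259 260 261 262 263 264 265 266 267 268 269 270 271]
130 [216. 216. 216. 216. 217. 216. 217. 216. 216. 216. 216. 216. 216. 216. 216. 215. 217. 215. 216. 215. 216. 216. 215. 216. 216. 216. 216. 216. 216. 216. 216. 216. 216. 214. 214. 216.]
135 [216. 216. 216. 216. 216. 216. 216. 216. 217. 216. 216. 216. 216. 216. 216. 216. 217. 216. 216. 217. 216. 216. 216. 216. 216. 217. 216. 215. 216. 216. 216. 216. 216. 216. 214. 216.]
140 [217. 216. 216. 216. 216. 216. 216. 216. 216. 216. 216. 216. 216. 217. 216. 216. 216. 216. 216. 215. 216. 216. 217. 216. 216. 216. 216. 216. 216. 216. 216. 216. 217. 216. 216. 217.]
145 [216. 218. 216. 216. 215. 216. 216. 217. 216. 216. 217. 216. 216. 216. 216. 216. 216. 217. 216. 216. 217. 217. 218. 222. 154.  78.  32.  36.  37.  33.  34.  37.  34.  36.  36.  38.]
150 [220. 220. 219. 220. 219. 220. 220. 224. 118.  78.  82.  84.  80.  92. 126. 224. 218. 216. 216. 217. 222. 124. 102. 108.  
[... 1033 characters left out ...]
. 188. 193. 184. 165. 138. 106.  58. 228. 220. 218. 218. 219. 227.  46. 164. 188. 192. 186. 165. 138. 114.   8.  13.  16.  17.  16.  16.  18.]
185 [128. 126. 126. 124. 124. 120. 118. 160. 186. 194. 187. 164. 138. 110.  58. 181.  80.  94.  94.  90. 192.  49. 168. 188. 191. 184. 164. 136. 112.   8.  16.  16.  16.  14.  18.  19.]
190 [166. 168. 168. 166. 150. 138. 124. 124. 130. 133. 130. 127. 121. 115. 104. 112. 112. 114. 112. 112. 112. 106. 111. 114. 117. 117. 130. 122. 118. 106.  80.  17.  13.  18.  15.  18.]
195 [149. 150. 148. 150. 158. 188. 188. 187. 188. 191. 192. 194. 194. 193. 192. 190. 192. 193. 192. 192. 191. 192. 193. 192. 192. 194. 192. 194. 194. 194. 183.  74.   9.  17.  16.  17.]
```

The blade is centred in the gap: gap centre 253.5, blade 253.45, gap about 5.5 mm. Descending slowly with force checks.

Request:
drive_tool([
  {"jaw": 0.0, "travel": [0, 0, 0.0015], "twist": 0},
  {"jaw": 0.0, "travel": [0, 0, 0.003], "twist": 0},
  {"jaw": 0.0, "travel": [0, 0, 0.0045], "twist": 0},
  {"jaw": 0.0, "travel": [0, 0, 0.006], "twist": 0},
  {"jaw": 0.0, "travel": [0, 0, 0.007], "twist": 0},
  {"jaw": 0.0, "travel": [0, 0, 0.007], "twist": 0},
  {"jaw": 0.0, "travel": [0, 0, 0.007], "twist": 0},
])

```text
t: 12.7
eef_pos: [578.2, -53.5, 125.2]
tcp_rot: [-3.142, -0.0, -2.912]
ft_force: [0.1, -0.5, -2.1]
opening: 0.134
grip_force: 30.0
```

Request:
drive_tool([
  {"jaw": 0.0, "travel": [0, 0, 0.001], "twist": 0},
  {"jaw": 0.0, "travel": [0, 0, 0.002], "twist": 0},
  {"jaw": 0.0, "travel": [0, 0, 0.003], "twist": 0},
  {"jaw": 0.0, "travel": [0, 0, 0.003], "twist": 0},
  {"jaw": 0.0, "travel": [0, 0, 0.003], "twist": 0},
])

```text
t: 13.12
eef_pos: [578.2, -53.5, 122.2]
tcp_rot: [-3.142, -0.0, -2.912]
ft_force: [-0.2, 0.6, -1.2]
opening: 0.135
grip_force: 30.0
```

Request:
drive_tool([
  {"jaw": 0.0, "travel": [0, 0, 0.001], "twist": 0},
  {"jaw": 0.0, "travel": [0, 0, 0.002], "twist": 0},
  {"jaw": 0.0, "travel": [0, 0, 0.002], "twist": 0},
  {"jaw": 0.0, "travel": [0, 0, 0.002], "twist": 0},
])

```text
t: 13.45
eef_pos: [578.2, -53.5, 120.2]
tcp_rot: [-3.142, -0.0, -2.912]
ft_force: [0.2, -0.4, -2.0]
opening: 0.134
grip_force: 30.0
```

```bash
python3 prof.py w11
```

```text
[578. -54. 120.] [-3. -0. -3.] [ 1. -0. -1.] [ 0. -0. -0.] 0.13513316757133265
cols [236 237 238 239 240 241 242 243 244 245 246 247 248 249 250 251 252 253 254 255 256 257 258 259 260 261 262 263 264 265 266 267 268 269 270 271]
130 [216. 216. 217. 216. 216. 218. 216. 217. 216. 216. 216. 217. 216. 216. 218. 216. 216. 216. 217. 218. 216. 218. 216. 216. 217. 216. 217. 218. 216. 218. 217. 216. 218. 217. 216. 217.]
135 [217. 216. 216. 216. 217. 217. 216. 216. 216. 217. 218. 216. 218. 216. 217. 216. 217. 216. 218. 216. 216. 217. 217. 217. 216. 217. 217. 216. 216. 217. 218. 218. 216. 216. 216. 216.]
140 [217. 216. 217. 217. 216. 218. 216. 217. 217. 217. 217. 218. 217. 217. 216. 216. 217. 218. 216. 218. 217. 217. 218. 216. 217. 217. 217. 218. 216. 217. 216. 218. 216. 218. 217. 216.]
145 [216. 218. 217. 217. 218. 217. 216. 217. 217. 217. 218. 216. 218. 218. 218. 216. 216. 217. 216. 218. 217. 217. 217. 218. 224. 190. 116. 120. 120. 120. 122. 122. 124. 120. 122. 121.]
150 [218. 216. 218. 217. 216. 218. 218. 222. 171. 166. 168. 168. 167. 167. 172. 222. 218. 218. 218. 218. 220. 172. 167. 172.  
[... 1033 characters left out ...]
. 192. 190. 180. 158. 128. 101. 100. 227. 220. 219. 218. 219. 225.  78. 154. 184. 192. 188. 174. 152. 120.  76.  10.  17.  16.  14.  16.  16.]
185 [ 13.  19.  20.  19.  17.  14.  66. 184. 193. 192. 180. 159. 128. 104. 103. 179.  72.  67.  68.  62. 186.  84. 157. 184. 192. 190. 174. 151. 120.  46.  11.  15.  16.  16.  18.  15.]
190 [150. 149. 147. 146. 136. 130. 116. 129. 133. 132. 129. 126. 118. 116. 104. 114. 113. 114. 113. 112. 114. 108. 126. 133. 136. 134. 130. 128. 121. 110.  80.  17.  14.  19.  18.  16.]
195 [170. 167. 168. 168. 161. 187. 188. 187. 189. 190. 193. 194. 196. 196. 193. 191. 192. 192. 194. 192. 192. 194. 192. 194. 194. 194. 193. 194. 192. 195. 184.  74.  10.  15.  16.  18.]
```

Request:
drive_tool([
  {"jaw": 0.0, "travel": [0, 0, 0.001], "twist": 0},
  {"jaw": 0.0, "travel": [0, 0, 0.002], "twist": 0},
  {"jaw": 0.0, "travel": [0, 0, 0.002], "twist": 0},
  {"jaw": 0.0, "travel": [0, 0, 0.002], "twist": 0},
])

```text
t: 13.83
eef_pos: [578.2, -53.5, 118.2]
tcp_rot: [-3.142, -0.0, -2.912]
ft_force: [0.6, -0.0, -1.1]
opening: 0.132
grip_force: 30.0
```

Request:
drive_tool([
  {"jaw": 0.0, "travel": [0, 0, 0.001], "twist": 0},
  {"jaw": 0.0, "travel": [0, 0, 0.0015], "twist": 0},
  {"jaw": 0.0, "travel": [0, 0, 0.0015], "twist": 0},
  {"jaw": 0.0, "travel": [0, 0, 0.0015], "twist": 0},
])

```text
t: 14.17
eef_pos: [578.3, -53.5, 116.8]
tcp_rot: [-3.142, -0.0, -2.912]
ft_force: [0.3, -0.5, -0.9]
opening: 0.134
grip_force: 30.0
```

Request:
drive_tool([
  {"jaw": 0.0, "travel": [0, 0, 0.001], "twist": 0},
  {"jaw": 0.0, "travel": [0, 0, 0.0015], "twist": 0},
  {"jaw": 0.0, "travel": [0, 0, 0.0015], "twist": 0},
  {"jaw": 0.0, "travel": [0, 0, 0.0015], "twist": 0},
])

```text
t: 14.5
eef_pos: [578.3, -53.5, 115.3]
tcp_rot: [-3.142, -0.0, -2.912]
ft_force: [0.1, 1.1, -0.6]
opening: 0.136
grip_force: 30.0
```

Request:
drive_tool([
  {"jaw": 0.0, "travel": [0, 0, 0.001], "twist": 0},
  {"jaw": 0.0, "travel": [0, 0, 0.001], "twist": 0},
  {"jaw": 0.0, "travel": [0, 0, 0.001], "twist": 0},
])

```text
t: 14.75
eef_pos: [578.2, -53.5, 114.3]
tcp_rot: [-3.142, -0.0, -2.912]
ft_force: [0.4, 0.1, -1.0]
opening: 0.135
grip_force: 30.0
```

Request:
drive_tool([
  {"jaw": 0.0, "travel": [0, 0, 0.001], "twist": 0},
  {"jaw": 0.0, "travel": [0, 0, 0.001], "twist": 0},
  {"jaw": 0.0, "travel": [0, 0, 0.001], "twist": 0},
])

```text
t: 15.0
eef_pos: [578.2, -53.5, 113.3]
tcp_rot: [-3.142, -0.0, -2.912]
ft_force: [-0.2, -0.1, -1.2]
opening: 0.136
grip_force: 30.0
```

Request:
drive_tool([
  {"jaw": 0.0, "travel": [0, 0, 0.001], "twist": 0},
  {"jaw": 0.0, "travel": [0, 0, 0.001], "twist": 0},
  {"jaw": 0.0, "travel": [0, 0, 0.001], "twist": 0},
])

```text
t: 15.25
eef_pos: [578.3, -53.4, 112.2]
tcp_rot: [-3.142, 0.0, -2.912]
ft_force: [0.3, 0.5, -1.3]
opening: 0.134
grip_force: 30.0
```

Request:
drive_tool([
  {"jaw": 0.0, "travel": [0, 0, 0.001], "twist": 0},
  {"jaw": 0.0, "travel": [0, 0, 0.001], "twist": 0},
  {"jaw": 0.0, "travel": [0, 0, 0.001], "twist": 0},
])

```text
t: 15.5
eef_pos: [578.3, -53.4, 111.4]
tcp_rot: [-3.141, 0.0, -2.912]
ft_force: [0.8, 0.5, 0.8]
opening: 0.138
grip_force: 30.0
```

```bash
sed -i 's/range(130,200,5)/range(155,197,3)/' prof.py; python3 prof.py w12
```

```text
[578. -54. 111.] [-3.  0. -3.] [0. 0. 1.] [ 0. -0.  0.] 0.13819705409587751
cols [236 237 238 239 240 241 242 243 244 245 246 247 248 249 250 251 252 253 254 255 256 257 258 259 260 261 262 263 264 265 266 267 268 269 270 271]
155 [ 78.  77.  78.  78.  77.  77.  96. 106.  97.  98. 100.  98.  97.  96. 110. 227. 220. 218. 218. 219. 224. 141.  90.  96.  98.  98.  98.  99. 103.  27.  15.  18.  20.  20.  18.  20.]
158 [ 19.  16.  18.  18.  17.  18.  84. 100.  98.  98.  97.  98.  99.  98.  99. 228. 220. 218. 218. 220. 224. 130.  97.  94.  96.  96.  97.  98. 100.  94.  16.  16.  18.  18.  17.  16.]
161 [ 26.  22.  22.  23.  22.  32. 172. 185. 192. 186. 170. 148. 120. 104.  99. 227. 220. 218. 218. 218. 224. 126. 128. 182. 189. 190. 182. 164. 138. 116.  22.  15.  18.  16.  18.  17.]
164 [ 18.  24.  24.  21.  21.  12. 170. 188. 194. 190. 173. 150. 120. 106.  98. 228. 220. 217. 218. 220. 224. 126. 126. 180. 192. 193. 182. 164. 138. 112.  15.  12.  12.  10.  13.  12.]
167 [ 16.  22.  22.  24.  20.  12. 171. 188. 193. 190. 174. 152. 120. 106. 100. 228. 219. 218. 218. 220. 224. 124. 128. 179. 192.
[... 1030 characters left out ...]
. 192. 188. 176. 154. 122.  94. 103. 212.  72.  68.  68.  62. 188.  84. 161. 178. 192. 192. 180. 160. 132. 111.  10.  14.  20.  18.  16.  17.]
188 [ 47.  44.  46.  43.  42.  40. 162. 187. 196. 190. 178. 156. 124. 100.  66.  77.  69.  70.  68.  69.  78.  54. 168. 181. 194. 194. 182. 162. 132. 110.   8.  16.  17.  16.  18.  17.]
191 [139. 138. 138. 134. 134. 147. 148. 144. 145. 148. 149. 150. 153. 151. 152. 151. 149. 152. 152. 151. 150. 150. 150. 150. 150. 148. 152. 152. 155. 156. 141.  38.  14.  18.  15.  18.]
194 [161. 160. 158. 159. 158. 189. 190. 187. 188. 192. 194. 194. 192. 192. 190. 188. 188. 190. 191. 188. 188. 190. 192. 192. 192. 192. 195. 194. 193. 194. 186.  78.  11.  16.  14.  16.]
```

First contact (Fz rose by about 2 N), with the blade filling the gap evenly at columns 250–257. Moving in small steps now.

Request:
drive_tool([
  {"jaw": 0.0, "travel": [0, 0, 0.0004], "twist": 0},
  {"jaw": 0.0, "travel": [0, 0, 0.0006], "twist": 0},
  {"jaw": 0.0, "travel": [0, 0, 0.0006], "twist": 0},
  {"jaw": 0.0, "travel": [0, 0, 0.0006], "twist": 0},
])

```text
t: 15.88
eef_pos: [578.4, -53.4, 111.1]
tcp_rot: [-3.141, 0.001, -2.912]
ft_force: [-0.3, 1.4, 5.4]
opening: 0.132
grip_force: 30.0
```

```bash
python3 -c "
from h import *
s=state();print(s['eef_pos'].round(2),s['tcp_rot'].round(4),s['ft_force'].round(2),s['moment'].round(3))"
```

```text
[578.41 -53.45 111.05] [-3.1413e+00  5.0000e-04 -2.9123e+00] [-0.27  1.37  5.4 ] [0.391 0.032 0.005]
```

Request:
drive_tool([
  {"jaw": 0.0, "travel": [0, 0, 0], "twist": 0},
  {"jaw": 0.0, "travel": [0, 0, 0], "twist": 0},
  {"jaw": 0.0, "travel": [0, 0, 0], "twist": 0},
  {"jaw": 0.0, "travel": [0, 0, 0], "twist": 0},
  {"jaw": 0.0, "travel": [0, 0, 0], "twist": 0},
  {"jaw": 0.0, "travel": [0, 0, 0], "twist": 0},
])

```text
t: 16.38
eef_pos: [578.4, -53.5, 111.0]
tcp_rot: [-3.141, 0.001, -2.912]
ft_force: [-0.8, 1.4, 5.1]
opening: 0.137
grip_force: 30.0
```

```bash
python3 prof.py w13 | grep -E "^\[|^(164|179|188) "; python3 - <<'E'
from h import *
s=state();print(s['ft_force'].round(2),s['moment'].round(2))
# disturbance check: top view change around dish, vial, bottle
a=load('t0')['frame'].astype(int);b=shot('top','t13')['frame'].astype(int)
for n,u,v,r in [('dish',350,220,18),('vial',326,163,8),('bottle',217,139,12)]: print(n,np.abs(a-b)[v-r:v+r,u-r:u+r].mean().round(1))
E
```

```text
[578. -54. 111.] [-3.  0. -3.] [-1.  0.  6.] [ 0.  0. -0.] 0.13636728811108403
164 [ 20.  22.  22.  23.  21.  12. 171. 188. 194. 190. 174. 154. 122. 108. 100. 227. 220. 217. 219. 219. 224. 128. 125. 178. 191. 193. 185. 164. 138. 114.  17.  10.  10.  12.  12.  12.]
179 [ 19.  23.  22.  24.  20.  18. 168. 186. 192. 188. 176. 154. 122.  96. 100. 228. 220. 219. 218. 220. 224. 126. 126. 180. 192. 193. 182. 164. 138. 112.  14.  16.  17.  16.  16.  18.]
188 [ 47.  46.  45.  42.  42.  40. 162. 188. 195. 190. 178. 158. 125. 100.  91.  76.  68.  70.  69.  68.  67.  94. 137. 182. 194. 194. 182. 164. 135. 114.   8.  14.  18.  16.  18.  20.]
[-0.73  0.37  5.87] [ 0.34  0.07 -0.05]
dish 13.9
vial 21.2
bottle 10.0
```

The push is steady at about 5.5 N, the plate profiles are unchanged, and the grip holds. Handing in.

```bash
python3 -c "
from h import *
print(job_done())"
```

```text
the job is handed in; nothing more can be done
None
```

The job is handed in: the cover stands open on its own, just past upright (about 1.7 rad), and the arm still holds the gauge upright between the plates. The gauge is snug at a gap of roughly 5.5–6 mm, under a steady drag of about 5–7 N. The camera showed no movement of the adjusted plate, and I did not confirm by picture that the dish and bottles were undisturbed, though the arm never went near them.

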